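Push an enclosure into a corner fixture and close the jaw on it

ROBOT

A 6-joint arm with a two-finger parallel gripper is mounted at the origin on the work surface. World frame = base frame: x ahead of the robot, y to its left, z up, the work surface at z = 0. Lengths are in m, angles in rad, forces in N, time in s.
With the tool pointing down it reaches from about 0.225 to 0.875 m from the base axis. Payload 3.4 kg.
Tool frame: the origin (TCP) lies at the very end of the fingers, on their centre line; the grasp point (between the pads) lies 19 mm behind it (grasp_offset is the distance from the TCP to the grasp point, in m); y points along the fingers, z is the direction in which the jaws open and shut, and the axes are right-handed (so a half turn about y gives the same grasp; the last joint's range is limited). The gripper opens to 85 mm and grips with 20 to 120 N. Pads are 22 mm wide; open, the fingers measure 114 mm over their backs; the gripper's body (76 mm by 85 mm) begins 54 mm behind the grasp point. The pads swing forward as they close: fully open they stand 13 mm farther back than shut.
Start: joints at [1.026, 0.276, 1.505, -0, 1.361, -0.121], TCP at [0.236, 0.524, 0.231] pointing down, gripper open.
Joint ranges: [-2.89, 2.89], [-0.75, 2.08], [0.22, 2.7], [-1.18, 4.32], [0.11, 2.71], [-2.7, 2.7]. Speed limits (rad/s): [2.57, 2.57, 3.14, 3.14, 3.14, 3.14].

INTERFACE

Orientations are given as a unit quaternion [w, x, y, z].
In Python, from rig import get_state, get_image, sign_off, grasp_offset gives the robot as it stands.
- The arm moves only by the shell command python3 -m jog 'ROWS' [FORCE]. ROWS is JSON, one flat list of numbers, 7 for each row, row after row: the closure in counts, from 0 (fully open) to 255 (shut), then the shift along the tool's x, y, z in cm, then the turn, a rotation vector about the tool's x, y, z in units of 8 degrees (1.0 is 8 degrees). In form: [jaw, tx, ty, tz, rx, ry, rz, jaw, tx, ty, tz, rx, ry, rz, ...]. A call has 1 to 12 rows; each row is the pose to reach, as a shift and turn from the pose commanded when the call began, along the tool's axes at that moment; what a row does not reach only later rows make up. A row lasts 1/8 s, in which the tool goes at most 62.5 mm and 10.7 degrees, less where a joint would pass 70% of its speed; a pose out of reach is approached as far as the arm can. A call with a gripper value outside its range is refused whole. The fingers move at their own pace and stop on an object; FORCE is the grip in N (left out, the last holds). Time passes only in rows, so rows that repeat a pose let the fingers close. It gives the time, the measured TCP pose, the force and the opening at its end, in the units of the state.
- get_state(): the state, without advancing time (a new reading comes with each control period).
- get_image(name): name is "scene" or "top"; returns a dict with "color" (480x640x3 uint8, blue, green, red), "mtx" (3x3 intrinsics, pixels), "R" (3x3) and "t" (3): a world point X has camera coordinates R X + t. Camera axes: x right, y down, z forward; pixel columns grow to the right and rows downward; lengths in m; the calibration is good to about 2 mm. A picture is of the moment at which its call begins. There is no depth.
- sign_off(): hands the job in, once; it reports no verdict.
The state is a dict: "clock": time; "qpos": joint angles; "qd": joint speeds; "effort": joint torques, N m; "position": TCP position; "ee_rot": TCP orientation; "contact_force": force on the tool from outside, world axes, zero at the start; "moment": the same for the moment, N m; "width": finger opening in m.
Only numpy, scipy, OpenCV 4.12 (cv2) and the standard library are available. Lean on these libraries where they do the work, as an engineer would, in place of code of your own. Each camera call takes 0.05 s, during which the arm holds its last target.

TASK

Push the grey enclosure along the bench into the corner of the aluminium positioning fixture, so that its long side lies flush against the back stop and one end flush against the side stop, and push the red sliding jaw up against its other end to keep it there. Only push: do not grip or lift the enclosure or the jaw, and leave the bottle, the tape roll and the screwdriver where they are.

Things in the scene. Friction and masses are not known exactly. Their poses are not given: they have to be found in the camera images.
- fixture: L-shaped fixture of two aluminium bars fixed to the bench, 30 mm high. Origin: inner corner where the two stop faces meet, at bench height. x points away from the robot, square into the back stop (face: x = 0); y points left, into the side stop (face: y = 0); z up. The seat is the quarter x < 0, y < 0, open to the robot, its open sides marked with yellow tape (no step). Turned up to 0.2 rad to the world
- enclosure_center (a point): centre (25 mm up) of the loose grey enclosure with a blue panel on its lid: 95 mm along its x, 125 mm along its y, 50 mm high, about 0.4 kg. It starts on the bench, on the robot's side of the seat, turned up to 0.4 rad to the fixture. Fully seated, its centre lies at x = -47.5, y = -62.5 mm in the fixture's frame, axes parallel to the fixture's
- enclosure: the same enclosure; origin at the centre of its underside
- jaw (a joint): travel of the red jaw along the back bar, in m: growing, it slides towards the side stop (fixture +y), with about 3 N of friction, and stays where left. Its black clamping face lies at y = -0.225 + joint in the fixture's frame; at 0.100 it touches a seated enclosure. Range 0 to 0.115; starts open, at 0 to 0.03
- jaw_push (a point): middle of the jaw's outer (red, -y) face, where it is pushed: 25 mm above the bench, 40 mm on the robot's side of the back stop, 22 mm from the black rubber face (70 x 36 mm, +y side), which fingers are not to press on. The red arm is 78 mm long from the back stop towards the robot, 4 to 45 mm above the bench; its carriage over the back bar (top at 45 mm) stands 21 mm further out to -y
- back_stop (a point): middle of the back stop's face, 15 mm up; the face runs from y = 0 to -335 mm in the fixture's frame, the bar is 26 mm thick behind it
- side_stop (a point): middle of the side stop's face, 15 mm up; the face runs from x = 0 to -57 mm in the fixture's frame, the bar is 25 mm thick on its +y side
- bottle: bystander: pink bottle, 56 mm wide, 140 mm high, to the left of the side stop; origin at the centre of its underside
- tape: bystander: orange roll of tape lying flat, 80 mm wide, 24 mm high, to the right of the fixture; origin at the centre of its underside
- driver: bystander: screwdriver, about 200 mm long and 30 mm high, lying on the robot's side of the bottle; origin at its underside, x from handle to tip

How it is judged:
By the outcome, as a careful person would: the job done as asked, in the order asked, and still so for the second after the job is handed in, with the robot touching nothing.
It also fails if it takes over 67 s, if anything falls off the work surface, if the arm or the gripper's body presses on something with over 40 N, if the wrist force passes 120 N, or if a joint passes its speed limit or range.

## Working session

There is one attempt and no reset: what is moved stays moved. The work goes in short steps, Python scripts to look and compute and a shell command to move; the robot and the scene stay as the last step left them, time stands still between calls to the robot, and variables do not carry over. Pictures are saved under pics/ and viewed, and the job is handed in when it is done.

```bash
ls; mkdir -p pics; python3 - <<'E'
from rig import get_state,get_image,grasp_offset
import cv2
s=get_state();print(s,grasp_offset)
for n in("scene","top"):
    d=get_image(n);cv2.imwrite(f"pics/{n}0.png",d["color"]);print(n,d["mtx"],d["R"],d["t"])
E
```

```text
pics
{'clock': 0.0, 'qpos': array([ 1.02598466e+00,  2.76596738e-01,  1.50614023e+00, -2.55761000e-05,
        1.36069701e+00, -1.20991970e-01]), 'qd': array([-0.00019518,  0.00130868, -0.00073098, -0.00033684,  0.00036139,
        0.00074584]), 'effort': array([ 1.99382694e-04, -4.16777158e+01, -2.45812386e+01, -2.00295399e-04,
        1.11039777e-02, -9.22105698e-06]), 'position': array([0.23619722, 0.52366416, 0.23043589]), 'ee_rot': array([-0.69067146,  0.69190777, -0.14892641,  0.14851764]), 'contact_force': array([ 0.41919148, -0.8060757 ,  0.0732763 ]), 'moment': array([-0.02454533,  0.00499228, -0.04833718]), 'width': 0.08536185782758868} 0.0187
scene [[599.84539468   0.         321.25604259]
 [  0.         599.84539468 236.85397101]
 [  0.           0.           1.        ]] [[ 0.03538687  0.99936361  0.00448813]
 [ 0.82443697 -0.02665395 -0.56532579]
 [-0.56484639  0.02370529 -0.82485551]] [-0.04495037 -0.46963605  1.48978783]
top [[519.00513498   0.         315.98006549]
 [  0.         519.00513498 243.98442857]
 [  0.           0.           1.        ]] [[ 5.11544446e-03 -9.99986811e-01 -4.57886676e-04]
 [-9.90172566e-01 -5.00124379e-03 -1.39761503e-01]
 [ 1.39757370e-01  1.16832903e-03 -9.90185090e-01]] [0.01784498 0.57252993 0.81849128]
```

View pics/scene0.png

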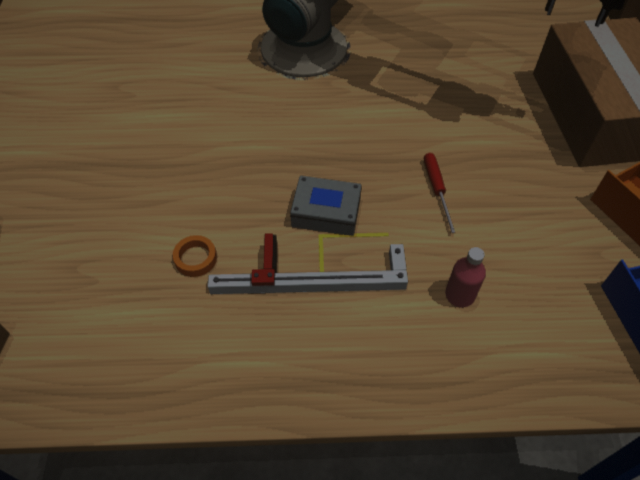

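View pics/top0.png

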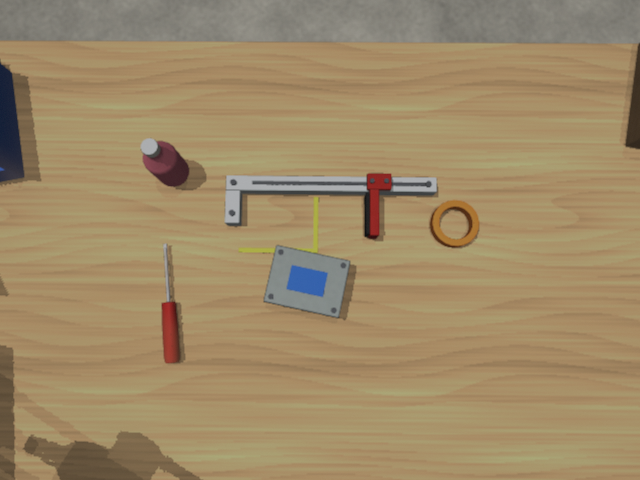

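The top view shows the back bar along rows 175-195, the side stop at about (232,207) and the jaw at about (374,210). The enclosure is centred near (307,282), the tape at (455,223), the bottle at (165,165) and the driver at (168,320). Next I'll measure these.

```bash
cat > h.py <<'E'
import numpy as np,cv2
from rig import get_state,get_image
def ray(d,uv,z):
    uv=np.atleast_2d(np.asarray(uv,float))
    r=np.c_[uv,np.ones(len(uv))]@np.linalg.inv(d["mtx"]).T@d["R"]
    c=-d["R"].T@d["t"]
    return (c+r*((z-c[2])/r[:,2])[:,None])[:,:2]
def proj(d,X):
    p=np.atleast_2d(X)@d["R"].T+d["t"]; p=p@d["mtx"].T; return p[:,:2]/p[:,2:]
def biggest(m):
    cs,_=cv2.findContours(m,cv2.RETR_EXTERNAL,cv2.CHAIN_APPROX_NONE)
    return max(cs,key=cv2.contourArea)
def masks(img):
    h=cv2.cvtColor(img,cv2.COLOR_BGR2HSV); H,S,V=[h[...,i].astype(int) for i in range(3)]
    k=lambda m:(m*255).astype(np.uint8)
    return dict(blue=k((H>100)&(H<130)&(S>120)&(V>80)),
      grey=k((S<70)&(V>60)&(V<165)), alu=k((S<50)&(V>=165)),
      red=k(((H<6)|(H>174))&(S>170)&(V>70)))
E
python3 - <<'E'
from h import *
d=get_image("top");im=d["color"]
print("cam",-d["R"].T@d["t"])
s=get_image("scene");print("scam",-s["R"].T@s["t"])
c=im[150:340,200:500]
cv2.imwrite("pics/crop.png",cv2.resize(c[:110],None,fx=2.6,fy=2.6,interpolation=cv2.INTER_NEAREST))
hs=cv2.cvtColor(im,cv2.COLOR_BGR2HSV)
for p in[(300,180),(300,190),(300,194),(232,205),(232,222),(280,260),(340,300),(300,280),(373,215),(372,182),(367,215),(300,220)]:print(p,im[p[1],p[0]],hs[p[1],p[0]])
E
```

```text
cam [0.45242196 0.01975184 0.89048368]
scam [ 1.23027726 -0.00291176  0.96356407]
(300, 180) [176 174 172] [105   6 176]
(300, 190) [131 131 126] [ 90  10 131]
(300, 194) [64 77 88] [16 70 88]
(232, 205) [175 174 172] [100   4 175]
(232, 222) [144 143 140] [ 98   7 144]
(280, 260) [133 135 128] [ 81  13 135]
(340, 300) [133 135 128] [ 81  13 135]
(300, 280) [172  99  55] [109 173 172]
(373, 215) [ 36  39 144] [  1 191 144]
(372, 182) [64 62 69] [171  26  69]
(367, 215) [37 36 36] [120   7  37]
(300, 220) [100 138 167] [ 17 102 167]
```

View pics/crop.png

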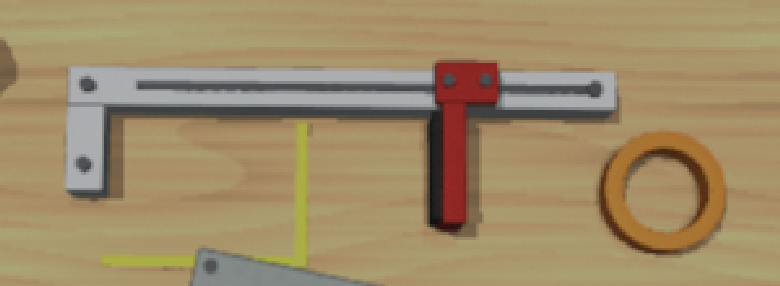

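The crop shows bright bar tops with a darker front face below them, which is good for finding edges. I'll fit the stop-face edges at z=30 mm.

```bash
cat > meas.py <<'E'
from h import *
def fixture(d):
    im=d["color"];V=im.max(2).astype(float);S=im.max(2).astype(float)-im.min(2)
    pts=[]
    for u in list(range(250,355))+list(range(398,430)):
        if 296<u<302: continue
        col=V[184:194,u]  # below slot
        j=np.where((col[:-1]>=153)&(col[1:]<153))[0]
        if len(j): k=j[-1]; pts.append((u,184+k+(col[k]-153)/(col[k]-col[k+1])))
    e=ray(d,pts,0.03)
    def fit(e,ax):
        for _ in range(4):
            p=np.polyfit(e[:,ax],e[:,1-ax],1);r=e[:,1-ax]-np.polyval(p,e[:,ax]);e=e[abs(r)<max(2*r.std(),3e-4)]
        return p,r.std(),len(e)
    pb,sb,nb=fit(e,1) # x = p0*y+p1
    pts=[]
    for v in range(198,216):
        row=V[v,230:248];Sr=S[v,230:248]
        j=np.where((Sr[:-1]<25)&(Sr[1:]>=25))[0]
        j2=np.where((row[:-1]>=140)&(row[1:]<140))[0]
        if len(j2): k=j2[0];pts.append((230+k+(row[k]-140)/(row[k]-row[k+1]),v))
    e2=ray(d,pts,0.03)
    ps,ss,ns=fit(e2,0) # y = p0*x+p1
    th=-np.arctan(pb[0]) # x dir = (cos th, sin th): y dir=(-sin,cos): dx/dy=-tan th
    th2=np.arctan(ps[0])
    ex=np.array([np.cos(th),np.sin(th)]);ey=np.array([-ex[1],ex[0]])
    ym=np.mean(e2,0)
    # corner: on back line, with ey coordinate of median side pts
    ys=np.median(e2@ey); b=np.median(e@ex)
    c=b*ex+ys*ey
    print("fixture th",th,"side th",th2,"std",sb,ss,nb,ns,"corner",c)
    return c,th
def enc(d):
    im=d["color"];m=masks(im)
    return m
if __name__=="__main__":
    d=get_image("top");c,th=fixture(d)
    R=np.array([[np.cos(th),-np.sin(th)],[np.sin(th),np.cos(th)]])
    im=d["color"];V=im.max(2).astype(int);S=V-im.min(2)
    g=((S<25)&(V>115)&(V<150)).astype(np.uint8)*255
    g|=masks(im)["blue"]
    g[:235]=0
    g=cv2.morphologyEx(g,cv2.MORPH_CLOSE,np.ones((5,5)));cs=biggest(g)
    w=ray(d,cs[:,0],0.05).astype(np.float32)
    r=cv2.minAreaRect(w*1000);print("enc rect",r);bb=cv2.boxPoints(r)/1000;print(bb, (bb-c)@R)
    b=biggest(masks(im)["blue"]);rb=cv2.minAreaRect((ray(d,b[:,0],0.05)*1000).astype(np.float32));print("blue",rb)
    print("enc centre fix",(np.array(r[0])/1000-c)@R,"th fix",th)
    rm=masks(im)["red"];rm[:, :340]=0;rm[:,400:]=0
    rc=biggest(rm);f=(ray(d,rc[:,0],0.045)-c)@R
    a=f[(f[:,0]<-.02)&(f[:,0]>-.07)];print("jaw arm y range",a[:,1].min(),a[:,1].max(),"x",f[:,0].min(),f[:,0].max(),"carriage y",f[:,1].min(),f[:,1].max())
    far=ray(d,[[228,183],[436,185]],.03);print("bar ends",(far-c)@R)
E
python3 meas.py
```

```text
fixture th -0.003895179320841887 side th 0.0020465593654268054 std 0.00010429755836285313 4.592079179171929e-05 132 18 corner [0.66760245 0.15158464]
enc rect ((511.7982177734375, 35.84148406982422), (122.61052703857422, 92.7393798828125), 78.01264953613281)
[[ 0.45370686 -0.01449614]
 [ 0.5444239  -0.03375771]
 [ 0.5698896   0.08617911]
 [ 0.47917256  0.10544068]] [[-0.21324706 -0.16691268]
 [-0.1224557  -0.18582075]
 [-0.09745734 -0.06578565]
 [-0.18824873 -0.04687758]]
blue ((511.3921813964844, 35.32785415649414), (59.09745788574219, 39.110557556152344), 78.24246215820312)
enc centre fix [-0.15535222 -0.11634917] th fix -0.003895179320841887
jaw arm y range -0.23380137671551202 -0.2202113805115763 x -0.0795764791460107 0.02429666195720628 carriage y -0.25426615576318967 -0.2156170307774579
bar ends [[ 0.0103072   0.01956595]
 [ 0.00995996 -0.33447342]]
```

```bash
cat > plan.py <<'E'
import sys
from h import *
from scipy.spatial.transform import Rotation as Ro
C=np.array([0.6676,0.1516]);TH=-0.004
R2=np.array([[np.cos(TH),-np.sin(TH)],[np.sin(TH),np.cos(TH)]])
def st():
    s=get_state();q=s["ee_rot"];r=Ro.from_quat([q[1],q[2],q[3],q[0]])
    p=np.array(s["position"]);f=(p[:2]-C)@R2
    print("t",round(s["clock"],2),"fix mm",np.round(f*1000,1),"z",round(p[2]*1000,1),"F fix",np.round(s["contact_force"][:2]@R2,1),round(s["contact_force"][2],1),"width",round(s["width"],3),"q6",round(s["qpos"][5],2))
    zz=r.apply([0,0,1])[:2]@R2;print("tool z heading in fix (deg)",np.degrees(np.arctan2(zz[1],zz[0])),"tool y",np.round(r.apply([0,1,0]),3))
    return p,r
def go(fx,fy,z,hd):
    """target in fixture mm, heading of tool z (deg, mod 180)"""
    p,r=st()
    w=C+R2@(np.array([fx,fy])/1000);T=np.array([w[0],w[1],z/1000])
    best=None
    for k in(0,180):
        a=np.radians(hd+k)+TH
        zt=np.array([np.cos(a),np.sin(a),0]);yt=np.array([0,0,-1.]);xt=np.cross(yt,zt)
        rt=Ro.from_matrix(np.c_[xt,yt,zt]);rv=(r.inv()*rt).as_rotvec()
        if best is None or np.linalg.norm(rv)<np.linalg.norm(best):best=rv
    print("shift cm",np.round(r.inv().apply(T-p)*100,2),"turn u",np.round(np.degrees(best)/8,3))
if __name__=="__main__":go(*map(float,sys.argv[1:5]))
E
python3 plan.py -245 -116 150 90
python3 plan.py -245 -116 6 90
python3 -c "
from h import *
d=get_image('top')
print(ray(d,[[168,350],[165,245]],.015),ray(d,[[455,223]],.024))"
```

```text
t 0.25 fix mm [-432.7  370.6] z 230.9 F fix [0.6 0.8] 0.1 width 0.085 q6 -0.12
tool z heading in fix (deg) 65.94812479675907 tool y [-0.    -0.001 -1.   ]
shift cm [ 36.98   8.12 -36.78] turn u [ 6.000e-03 -3.006e+00 -2.000e-03]
t 0.25 fix mm [-432.7  370.6] z 230.9 F fix [0.6 0.8] 0.1 width 0.085 q6 -0.12
tool z heading in fix (deg) 65.94812479675907 tool y [-0.    -0.001 -1.   ]
shift cm [ 36.98  22.52 -36.77] turn u [ 6.000e-03 -3.006e+00 -2.000e-03]
[[0.39744815 0.26493595]
 [0.57294418 0.27794134]] [[ 0.61184211 -0.21475056]]
```

```bash
python3 -m jog '[0,10,2,-10,0,-0.8,0, 0,20,4,-20,0,-1.6,0, 0,30,6,-30,0,-2.4,0, 0,37,8,-36.8,0,-3,0, 0,37,8,-36.8,0,-3,0, 0,37,8,-36.8,0,-3,0, 0,37,8,-36.8,0,-3,0, 0,37,8,-36.8,0,-3,0, 0,37,8,-36.8,0,-3,0, 0,37,8,-36.8,0,-3,0, 0,37,8,-36.8,0,-3,0]'; python3 plan.py -245 -116 6 90
```

```text
clock: 1.68
position: [0.4219, 0.0372, 0.1513]
ee_rot: [0.707, -0.707, 0.002, -0.002]
contact_force: [-0.1, 0.3, -0.5]
width: 0.0853
t 1.68 fix mm [-245.2 -115.4] z 151.3 F fix [-0.1  0.3] -0.5 width 0.085 q6 -1.64
tool z heading in fix (deg) 89.93946957334313 tool y [-0.001  0.001 -1.   ]
shift cm [ 0.03 14.53 -0.08] turn u [-0.006 -0.008 -0.004]
```

```bash
python3 -m jog '[0,0,5,0,0,0,0, 0,0,10,0,0,0,0, 0,0,13,0,0,0,0, 0,0,14.5,0,0,0,0, 0,0,14.5,0,0,0,0]'; python3 plan.py -183 -116 6 90; python3 -c "
from h import *
for n in('top','scene'):
    d=get_image(n);cv2.imwrite(f'pics/{n}1.png',d['color'])"
```

```text
clock: 2.3
position: [0.4212, 0.038, 0.0057]
ee_rot: [0.707, -0.707, 0.002, -0.0]
contact_force: [0.2, 0.6, 0.5]
width: 0.0854
t 2.3 fix mm [-245.9 -114.6] z 5.7 F fix [0.2 0.6] 0.5 width 0.085 q6 -1.64
tool z heading in fix (deg) 90.07101672927446 tool y [-0.003  0.001 -1.   ]
shift cm [ 6.29 -0.05 -0.15] turn u [-0.004  0.009 -0.018]
```

View pics/scene1.png

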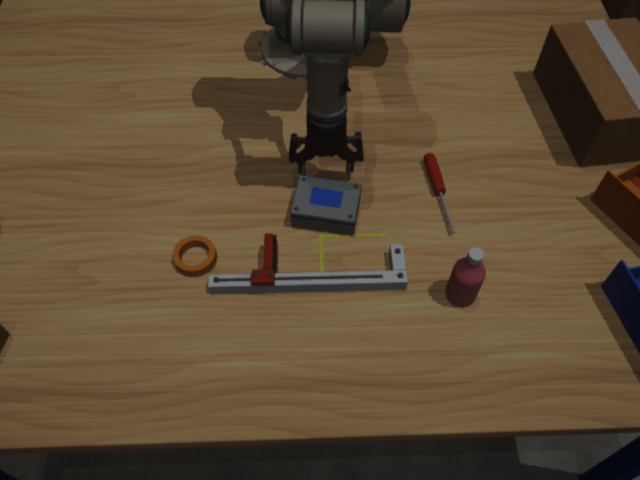

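View pics/top1.png

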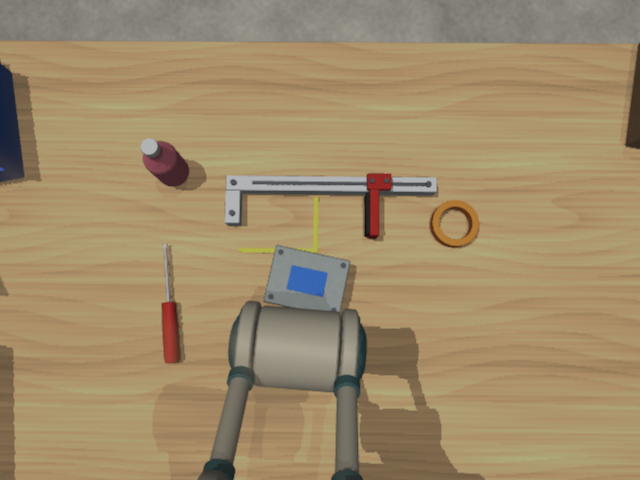

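The scene view shows the open fingers just behind the enclosure's near side (300-355, 165), with everything else unmoved. Next I push towards +x, which also squares the enclosure up.

```bash
python3 -m jog '[0,1,0,-0.1,0,0,0, 0,2,0,-0.1,0,0,0, 0,2.8,0,-0.1,0,0,0, 0,3.5,0,-0.1,0,0,0, 0,4.2,0,-0.1,0,0,0, 0,4.8,0,-0.1,0,0,0, 0,5.4,0,-0.1,0,0,0, 0,5.9,0,-0.1,0,0,0, 0,6.3,0,-0.1,0,0,0, 0,6.3,0,-0.1,0,0,0]'; python3 plan.py -183 -116 6 90
cat > look.py <<'E'
import sys
from h import *
from plan import C,R2
d=get_image('scene');s=d['color']
cv2.imwrite(f'pics/{sys.argv[1]}s.png',cv2.resize(s[120:320,160:480],None,fx=2.4,fy=2.4,interpolation=cv2.INTER_CUBIC))
t=get_image('top');cv2.imwrite(f'pics/{sys.argv[1]}t.png',t['color'])
for n,dd in(('scene',d),('top',t)):
    b=biggest(masks(dd['color'])['blue'][:, :600] if n=='scene' else masks(dd['color'])['blue'][:,100:500])
    b=b[:,0].astype(float)
    if n=='top': b[:,0]+=100
    f=(ray(dd,b,.05)-C)@R2*1000
    r=cv2.minAreaRect(f.astype(np.float32));print(n,'blue panel fix mm',np.round(r[0],1),np.round(r[1],1),round(r[2],1))
E
python3 look.py a
```

```text
clock: 3.65
position: [0.4869, 0.0352, 0.0064]
ee_rot: [0.707, -0.707, 0.001, -0.003]
contact_force: [-0.8, 0.0, 0.1]
width: 0.0854
t 3.65 fix mm [-180.2 -117.1] z 6.4 F fix [-0.8  0. ] 0.1 width 0.085 q6 -1.64
tool z heading in fix (deg) 89.94370088537633 tool y [ 0.003  0.    -1.   ]
shift cm [-0.28  0.04  0.11] turn u [-0.    -0.007  0.018]
scene blue panel fix mm [-121.6 -107.3] [58.8 38. ] 88.4Traceback (most recent call last):
  File "look.py", line 8, in <module>
    b=biggest(masks(dd['color'])['blue'][:, :600] if n=='scene' else masks(dd['color'])['blue'][:,100:500])
  File "h.py", line 12, in biggest
    return max(cs,key=cv2.contourArea)
ValueError: max() iterable argument is empty
```

View pics/as.png

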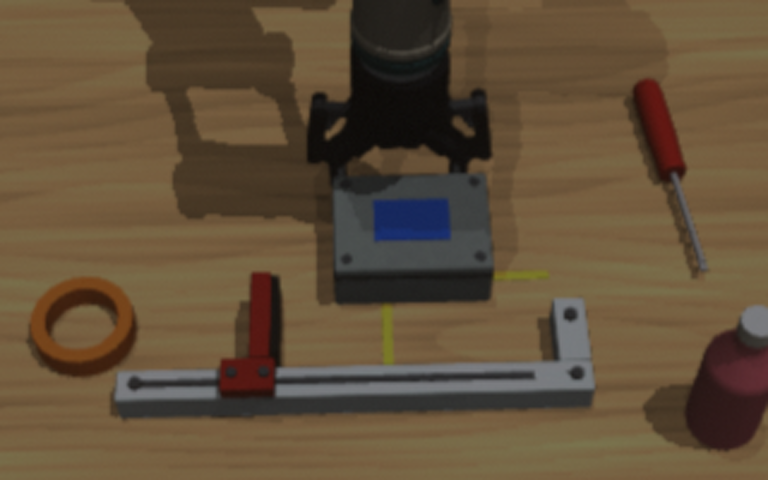

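The enclosure is now square and its lid panel is centred at fixture (-122,-107). Jaw, tape, driver and bottle haven't moved. Next I back off, rise and turn 90° for the push along +y.

```bash
python3 -m jog '[0,-1.5,0,0,0,0,0, 0,-1.5,-5,0,0,0,0, 135,-1.5,-9,-3,0,1.3,0, 135,1,-9,-6,0,2.6,0, 135,3,-9,-9,0,3.9,0, 135,5.8,-9,-9.4,0,5.2,0, 135,5.8,-9,-9.4,0,6.5,0, 135,5.8,-9,-9.4,0,7.8,0, 135,5.8,-9,-9.4,0,9.1,0, 135,5.8,-9,-9.4,0,10.4,0, 135,5.8,-9,-9.4,0,11.25,0, 135,5.8,-9,-9.4,0,11.25,0]'; python3 plan.py -122 -208 6 0; python3 look.py b
```

```text
clock: 5.25
position: [0.5418, -0.0588, 0.0962]
ee_rot: [0.499, -0.499, 0.501, -0.501]
contact_force: [0.9, 0.3, -0.5]
width: 0.04
t 5.25 fix mm [-124.9 -210.9] z 96.2 F fix [0.9 0.3] -0.5 width 0.04 q6 -0.23
tool z heading in fix (deg) 0.03147438978680699 tool y [-0.001  0.    -1.   ]
shift cm [-0.29  9.02  0.3 ] turn u [ 0.005  0.004 -0.002]
scene blue panel fix mm [-121.6 -107.3] [58.8 38. ] 88.4
top blue panel fix mm [-121.7 -107.8] [37.7 57.2] 0.5
```

View pics/bs.png

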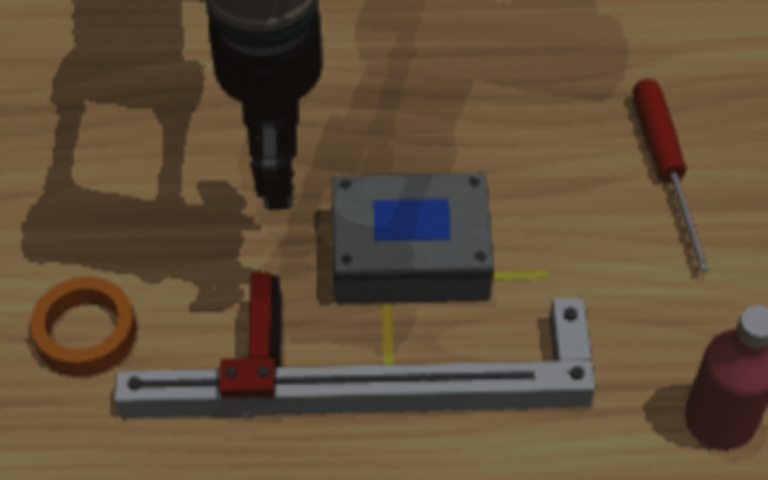

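```bash
python3 -m jog '[135,0,4,0.1,0,0,0, 135,0,8,0.1,0,0,0, 135,0,9,0.1,0,0,0, 135,-1,9,0.1,0,0,0, 135,-2,9,0.1,0,0,0, 135,-3,9,0.1,0,0,0, 135,-3.8,9,0.1,0,0,0, 135,-4.6,9,0.1,0,0,0, 135,-5.4,9,0.1,0,0,0, 135,-6.1,9,0.1,0,0,0, 135,-6.8,9,0.1,0,0,0, 135,-6.8,9,0.1,0,0,0]'; python3 plan.py -122 -139 6 0; python3 look.py c
```

```text
clock: 6.85
position: [0.5445, 0.01, 0.0064]
ee_rot: [0.499, -0.498, 0.501, -0.501]
contact_force: [1.2, -0.3, 3.8]
width: 0.0406
t 6.85 fix mm [-122.6 -142.1] z 6.4 F fix [ 1.2 -0.3] 3.8 width 0.041 q6 -0.11
tool z heading in fix (deg) -0.06383521786738522 tool y [ 0.     0.001 -1.   ]
shift cm [-0.31  0.04  0.06] turn u [-0.003 -0.008 -0.009]
scene blue panel fix mm [-122.9  -66.9] [59.5 38.1] 88.4
top blue panel fix mm [-130.1  -82.9] [21.2 26. ] 0.5
```

View pics/cs.png

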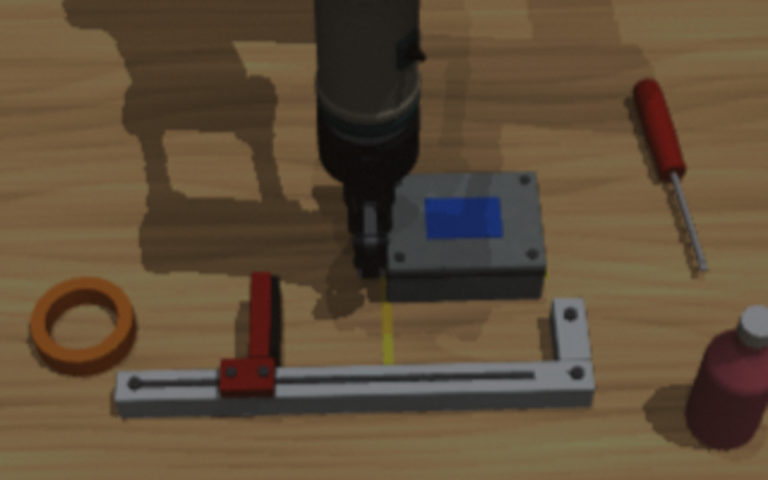

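The panel is centred at about (-122.5,-67) and still square, with roughly 4.5 mm to go to the side-stop line. Now I go round behind it for the push into the back stop.

```bash
python3 -m jog '[135,1.5,0,0,0,0,0, 135,1.5,-5,0,0,0,0, 0,1.5,-9,-3,0,-1.3,0, 0,-1,-9,-6,0,-2.6,0, 0,-4,-9,-8.4,0,-3.9,0, 0,-7.6,-9,-8.4,0,-5.2,0, 0,-7.6,-9,-8.4,0,-6.5,0, 0,-7.6,-9,-8.4,0,-7.8,0, 0,-7.6,-9,-8.4,0,-9.1,0, 0,-7.6,-9,-8.4,0,-10.4,0, 0,-7.6,-9,-8.4,0,-11.25,0, 0,-7.6,-9,-8.4,0,-11.25,0]'; python3 plan.py -206 -66 6 90
```

```text
clock: 8.45
position: [0.46, 0.0847, 0.0958]
ee_rot: [-0.707, 0.707, -0.003, 0.002]
contact_force: [-0.1, -0.2, -0.2]
width: 0.0854
t 8.45 fix mm [-207.3  -67.8] z 95.8 F fix [-0.1 -0.2] -0.2 width 0.085 q6 -1.53
tool z heading in fix (deg) 89.8195668596755 tool y [-0.002 -0.    -1.   ]
shift cm [0.14 8.98 0.18] turn u [ 0.    -0.023 -0.012]
```

```bash
python3 -m jog '[0,0,4.5,0.2,0,0,0, 0,0,8,0.2,0,0,0, 0,0,9,0.2,0,0,0, 0,1.5,9,0.2,0,0,0, 0,3,9,0.2,0,0,0, 0,4.3,9,0.2,0,0,0, 0,5.5,9,0.2,0,0,0, 0,6.6,9,0.2,0,0,0, 0,7.6,9,0.2,0,0,0, 0,8.5,9,0.2,0,0,0, 0,9.2,9,0.2,0,0,0, 0,9.2,9,0.2,0,0,0]'; python3 plan.py -106 -66 6 90; python3 look.py d
```

```text
clock: 9.95
position: [0.5547, 0.0869, 0.0063]
ee_rot: [0.707, -0.707, 0.001, -0.003]
contact_force: [1.0, -0.7, 0.5]
width: 0.0853
t 9.95 fix mm [-112.7  -65.1] z 6.3 F fix [ 1.  -0.7] 0.5 width 0.085 q6 -1.53
tool z heading in fix (deg) 89.94559990489952 tool y [ 0.003  0.    -1.   ]
shift cm [ 0.67  0.03 -0.08] turn u [-0.001 -0.007  0.024]
scene blue panel fix mm [-53.8 -66.9] [59.1 40. ] 88.4Traceback (most recent call last):
  File "look.py", line 8, in <module>
    b=biggest(masks(dd['color'])['blue'][:, :600] if n=='scene' else masks(dd['color'])['blue'][:,100:500])
  File "h.py", line 12, in biggest
    return max(cs,key=cv2.contourArea)
ValueError: max() iterable argument is empty
```

View pics/ds.png

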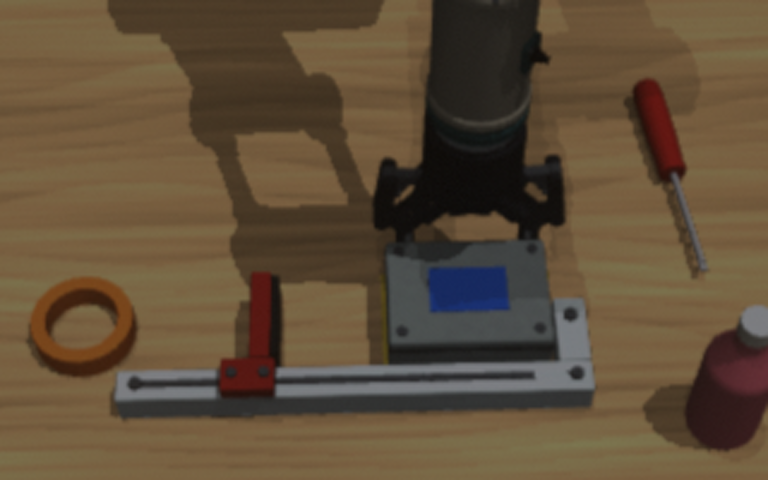

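It sits about 6 mm short of the back stop with a 4 mm side gap. Next I creep in.

```bash
python3 -m jog '[0,0.3,0,0,0,0,0, 0,0.5,0,0,0,0,0, 0,0.7,0,0,0,0,0, 0,0.7,0,0,0,0,0]'; python3 -m jog '[0,0.15,0,0,0,0,0, 0,0.15,0,0,0,0,0]'; python3 plan.py -106 -66 6 90
```

```text
clock: 10.55
position: [0.5602, 0.0869, 0.0062]
ee_rot: [0.707, -0.707, 0.001, -0.002]
contact_force: [-1.6, -0.3, 0.0]
width: 0.0853
clock: 10.8
position: [0.5601, 0.0869, 0.0062]
ee_rot: [0.707, -0.707, 0.002, -0.001]
contact_force: [-5.7, 0.8, 3.0]
width: 0.0857
t 10.8 fix mm [-107.2  -65.1] z 6.2 F fix [-5.7  0.7] 3.0 width 0.086 q6 -1.53
tool z heading in fix (deg) 89.94806322029244 tool y [-0.002  0.    -1.   ]
shift cm [ 0.12  0.02 -0.09] turn u [-0.    -0.006 -0.015]
```

```bash
python3 -m jog '[0,0.2,0,0,0,0,0, 0,0.2,0,0,0,0,0]'; python3 -m jog '[0,0.2,0,0,0,0,0, 0,0.2,0,0,0,0,0]';python3 look.py e 2>/dev/null
```

```text
clock: 11.05
position: [0.5601, 0.0869, 0.0062]
ee_rot: [-0.707, 0.707, -0.004, -0.0]
contact_force: [-10.4, 0.0, 6.7]
width: 0.0855
clock: 11.3
position: [0.5599, 0.0869, 0.006]
ee_rot: [-0.707, 0.707, -0.005, -0.002]
contact_force: [-12.9, 0.8, 8.6]
width: 0.0855
scene blue panel fix mm [-48.3 -67.1] [59.2 37.6] 88.4
```

View pics/es.png

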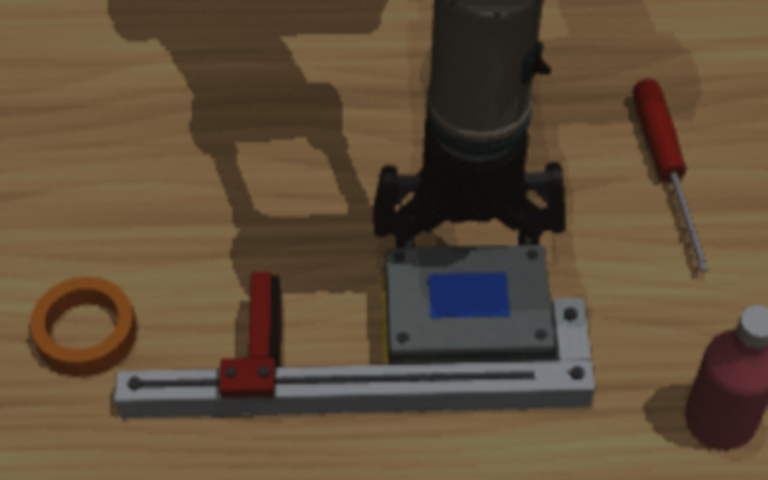

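It is now on the back stop: TCP stalled, force rose to 13 N, and the panel reads x=-48.3. Next is the lateral push to the side stop.

```bash
python3 -m jog '[0,-2.2,0,0,0,0,0, 0,-2.2,-5,0,0,0,0, 135,-2.2,-9,-3,0,1.3,0, 135,0,-9,-6,0,2.6,0, 135,2,-9,-9.3,0,3.9,0, 135,5,-9,-9.3,0,5.2,0, 135,5,-9,-9.3,0,6.5,0, 135,5,-9,-9.3,0,7.8,0, 135,5,-9,-9.3,0,9.1,0, 135,5,-9,-9.3,0,10.4,0, 135,5,-9,-9.3,0,11.25,0, 135,5,-9,-9.3,0,11.25,0]'; python3 plan.py -48 -158 6 0; python3 look.py f
```

```text
clock: 12.9
position: [0.6162, -0.0066, 0.0966]
ee_rot: [-0.5, 0.498, -0.5, 0.502]
contact_force: [0.2, 0.7, -0.1]
width: 0.0402
t 12.9 fix mm [ -50.8 -158.4] z 96.6 F fix [0.2 0.7] -0.1 width 0.04 q6 -0.12
tool z heading in fix (deg) 0.024981933717354406 tool y [ 0.003 -0.    -1.   ]
shift cm [-0.05  9.06  0.25] turn u [-0.022  0.003  0.002]
scene blue panel fix mm [-48.3 -67.1] [59.2 37.6] 88.4
top blue panel fix mm [-48.9 -87.1] [20.  39.3] 88.2
```

View pics/ft.png

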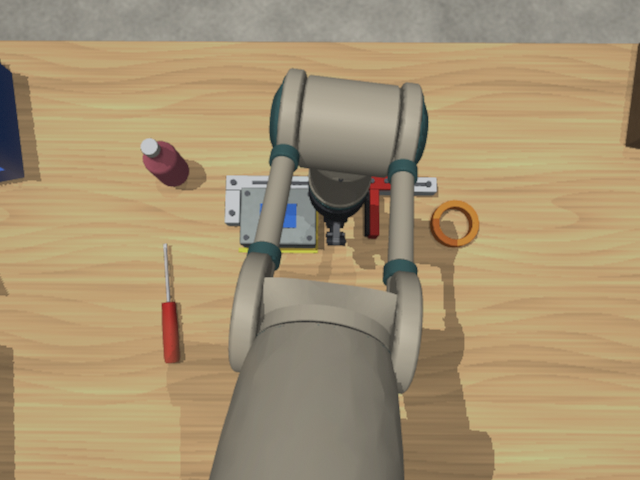

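The fingers at (335,235) are between the enclosure's end and the jaw. Descending, then pushing.

```bash
python3 -m jog '[135,0,4,0.2,0,0,0, 135,0,8,0.2,0,0,0, 135,0,9,0.2,0,0,0, 135,0,9,0.2,0,0,0]';  python3 -m jog '[135,-0.8,0,0,0,0,0, 135,-1.4,0,0,0,0,0, 135,-1.7,0,0,0,0,0, 135,-1.9,0,0,0,0,0, 135,-1.9,0,0,0,0,0]';python3 -m jog '[135,-0.2,0,0,0,0,0, 135,-0.2,0,0,0,0,0]'; python3 plan.py -48 -136 6 0
```

```text
clock: 13.5
position: [0.617, -0.0064, 0.0062]
ee_rot: [0.499, -0.499, 0.501, -0.501]
contact_force: [-0.9, -0.5, 0.1]
width: 0.0403
clock: 14.12
position: [0.6172, 0.0126, 0.0067]
ee_rot: [-0.499, 0.499, -0.501, 0.501]
contact_force: [0.2, -1.7, 0.8]
width: 0.0401
clock: 14.38
position: [0.6171, 0.0137, 0.0066]
ee_rot: [-0.499, 0.499, -0.501, 0.502]
contact_force: [-0.0, -6.2, 2.8]
width: 0.0403
t 14.38 fix mm [ -49.9 -138.1] z 6.6 F fix [-0.  -6.2] 2.8 width 0.04 q6 -0.08
tool z heading in fix (deg) -0.04337311890595121 tool y [ 0.001 -0.001 -1.   ]
shift cm [-0.21  0.06  0.19] turn u [-0.004 -0.005  0.009]
```

```bash
for i in 1 ; do python3 -m jog '[135,-0.2,0,0,0,0,0, 135,-0.2,0,0,0,0,0]'; done; python3 -m jog '[135,-0.2,0,0,0,0,0, 135,-0.2,0,0,0,0,0]'; python3 -m jog '[135,-0.2,0,0,0,0,0, 135,-0.2,0,0,0,0,0]';python3 look.py g; python3 plan.py -48 -136 6 0
```

```text
clock: 14.62
position: [0.617, 0.0137, 0.0067]
ee_rot: [-0.498, 0.5, -0.5, 0.502]
contact_force: [0.0, -11.4, 3.5]
width: 0.0403
clock: 14.88
position: [0.617, 0.0137, 0.0067]
ee_rot: [-0.497, 0.501, -0.499, 0.503]
contact_force: [-1.9, -16.8, 4.0]
width: 0.0402
clock: 15.12
position: [0.6169, 0.0136, 0.0068]
ee_rot: [-0.497, 0.502, -0.498, 0.503]
contact_force: [-2.1, -22.9, 4.4]
width: 0.0404
scene blue panel fix mm [-48.8 -62.5] [39.1 59.9] 1.2
top blue panel fix mm [-49.1 -71.5] [38.6 42.6] 0.5
t 15.22 fix mm [ -50.1 -138.2] z 6.8 F fix [ -2.1 -23. ] 4.0 width 0.04 q6 -0.07
tool z heading in fix (deg) 0.05351866889432846 tool y [-0.   -0.01 -1.  ]
shift cm [-0.22  0.07  0.21] turn u [0.    0.007 0.073]
```

View pics/gs.png

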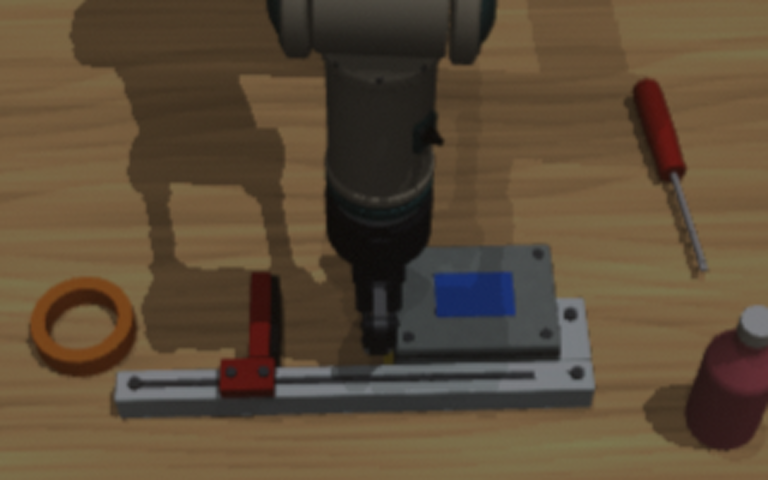

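It is seated on the side stop too (stall, 23 N, panel y=-62.5). One last press into the back stop before the jaw, in case x relaxed slightly.

```bash
python3 -m jog '[135,2.5,0,0,0,0,0, 135,2.5,-5,0,0,0,0, 0,2.5,-9,-3,0,-1.3,0, 0,0,-9,-6,0,-2.6,0, 0,-3,-9,-7.7,0,-3.9,0, 0,-6.8,-9,-7.7,0,-5.2,0, 0,-6.8,-9,-7.7,0,-6.5,0, 0,-6.8,-9,-7.7,0,-7.8,0, 0,-6.8,-9,-7.7,0,-9.1,0, 0,-6.8,-9,-7.7,0,-10.4,0, 0,-6.8,-9,-7.7,0,-11.25,0, 0,-6.8,-9,-7.7,0,-11.25,0]'; python3 plan.py -127 -63 6 90; python3 look.py i
```

```text
clock: 16.73
position: [0.5396, 0.0896, 0.0959]
ee_rot: [0.707, -0.707, 0.003, -0.002]
contact_force: [-1.0, 1.1, -0.4]
width: 0.0848
t 16.73 fix mm [-127.8  -62.5] z 95.9 F fix [-1.   1.1] -0.4 width 0.085 q6 -1.53
tool z heading in fix (deg) 89.84987490526564 tool y [-0.001  0.001 -1.   ]
shift cm [ 0.09  8.99 -0.06] turn u [-0.008 -0.019 -0.009]
scene blue panel fix mm [-48.7 -62.9] [39.9 59.8] 0.1Traceback (most recent call last):
  File "look.py", line 8, in <module>
    b=biggest(masks(dd['color'])['blue'][:, :600] if n=='scene' else masks(dd['color'])['blue'][:,100:500])
  File "h.py", line 12, in biggest
    return max(cs,key=cv2.contourArea)
ValueError: max() iterable argument is empty
```

```bash
python3 -m jog '[0,-0.1,4,0,0,0,0, 0,-0.1,8,0,0,0,0, 0,-0.1,9,0,0,0,0, 0,0.8,9,0,0,0,0, 0,1.5,9,0,0,0,0, 0,1.9,9,0,0,0,0, 0,2.1,9,0,0,0,0, 0,2.3,9,0,0,0,0, 0,2.5,9,0,0,0,0, 0,2.7,9,0,0,0,0, 0,2.7,9,0,0,0,0]'; python3 plan.py -107 -63 6 90
```

```text
clock: 18.2
position: [0.5598, 0.0889, 0.0061]
ee_rot: [-0.707, 0.707, -0.007, -0.003]
contact_force: [-14.0, -0.7, 10.2]
width: 0.0855
t 18.2 fix mm [-107.5  -63.1] z 6.1 F fix [-14.   -0.7] 10.2 width 0.085 q6 -1.53
tool z heading in fix (deg) 89.95487863721102 tool y [-0.014 -0.    -1.   ]
shift cm [0.05 0.01 0.01] turn u [ 0.002 -0.006 -0.1  ]
```

The stall and 14 N confirm the back contact again. Now the jaw: fingers shut, turned, and lowered outside its red face.

```bash
python3 -m jog '[0,-2.2,0,0,0,0,0, 0,-2.2,-5,0,0,0,0, 255,-2.2,-9,-3,0,1.3,0, 255,0,-9,-8,0,2.6,0, 255,2,-9,-13,0,3.9,0, 255,5,-9,-18,0,5.2,0, 255,6,-9,-20.5,0,6.5,0, 255,6,-9,-20.5,0,7.8,0, 255,6,-9,-20.5,0,9.1,0, 255,6,-9,-20.5,0,10.4,0, 255,6,-9,-20.5,0,11.25,0, 255,6,-9,-20.5,0,11.25,0]'; python3 plan.py -40 -268 15 0; python3 look.py j
```

```text
clock: 19.7
position: [0.6268, -0.1167, 0.0966]
ee_rot: [-0.499, 0.499, -0.5, 0.501]
contact_force: [0.0, 0.7, 0.1]
width: -0.0
t 19.7 fix mm [ -39.7 -268.4] z 96.6 F fix [0.  0.7] 0.1 width -0.0 q6 -0.29
tool z heading in fix (deg) 0.023963017626897194 tool y [ 0.002 -0.    -1.   ]
shift cm [-0.05  8.16 -0.04] turn u [-0.012  0.003  0.003]
scene blue panel fix mm [-48.1 -62.7] [60.  37.6] 88.4
top blue panel fix mm [-48.3 -63.2] [58.  39.2] 88.3
```

View pics/js.png

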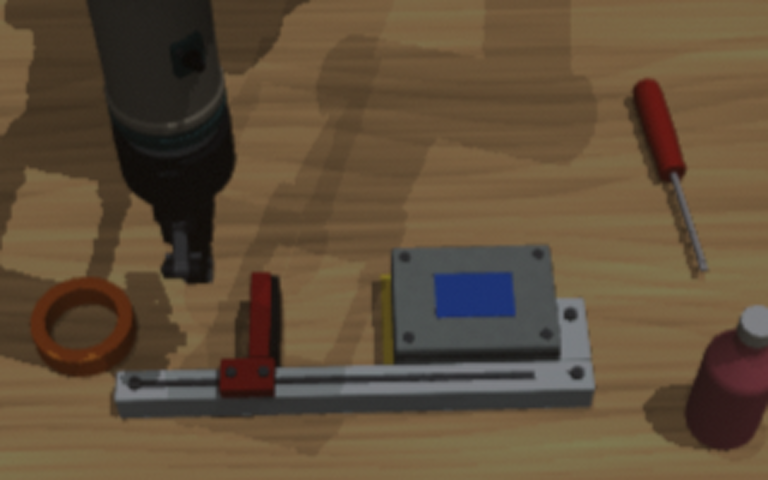

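Enclosure at (-48.2,-63.0), square, with the fingers outside the red face.

```bash
python3 -m jog '[255,0,4,0,0,0,0, 255,0,7,0,0,0,0, 255,0,8.1,0,0,0,0, 255,-1,8.1,0,0,0,0, 255,-2,8.1,0,0,0,0, 255,-3.2,8.1,0,0,0,0, 255,-4.4,8.1,0,0,0,0, 255,-5.6,8.1,0,0,0,0, 255,-6.8,8.1,0,0,0,0, 255,-8,8.1,0,0,0,0, 255,-9,8.1,0,0,0,0, 255,-9.6,8.1,0,0,0,0]' 60; python3 plan.py -40 -160 15 0; python3 look.py k
```

```text
clock: 21.3
position: [0.6267, -0.0196, 0.0152]
ee_rot: [0.499, -0.499, 0.501, -0.501]
contact_force: [1.4, -4.0, 2.3]
width: -0.0001
t 21.3 fix mm [ -40.2 -171.4] z 15.2 F fix [ 1.4 -4. ] 2.3 width -0.0 q6 -0.14
tool z heading in fix (deg) -0.02403567538290753 tool y [ 0.  0. -1.]
shift cm [-1.14  0.02  0.02] turn u [-0.001 -0.003 -0.001]
scene blue panel fix mm [-48.1 -62.7] [60.  37.6] 88.4
top blue panel fix mm [-48.4 -54.2] [36.9 40.9] 0.5
```

View pics/ks.png

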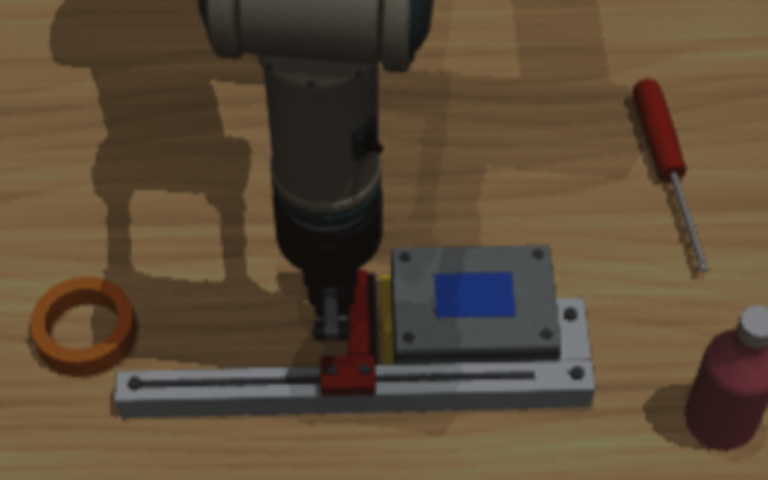

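The jaw is sliding with about 4 N of friction and roughly 11 mm remains.

```bash
python3 -m jog '[255,-0.4,0,0,0,0,0, 255,-0.7,0,0,0,0,0, 255,-0.9,0,0,0,0,0, 255,-1.1,0,0,0,0,0, 255,-1.1,0,0,0,0,0]'; python3 -m jog '[255,-0.2,0,0,0,0,0, 255,-0.2,0,0,0,0,0]';  python3 -m jog '[255,-0.2,0,0,0,0,0, 255,-0.2,0,0,0,0,0]'; python3 plan.py -40 -160 15 0
```

```text
clock: 22.02
position: [0.6262, -0.0091, 0.015]
ee_rot: [0.499, -0.499, 0.502, -0.501]
contact_force: [-1.2, -2.7, -0.4]
width: -0.0
clock: 22.28
position: [0.6266, -0.0072, 0.0153]
ee_rot: [0.499, -0.499, 0.501, -0.501]
contact_force: [-1.0, -3.0, -0.0]
width: 0.0001
clock: 22.52
position: [0.6266, -0.0072, 0.0153]
ee_rot: [-0.498, 0.5, -0.5, 0.502]
contact_force: [-1.4, -8.8, -2.3]
width: -0.0002
t 22.52 fix mm [ -40.3 -158.9] z 15.3 F fix [-1.3 -8.8] -2.3 width -0.0 q6 -0.11
tool z heading in fix (deg) 0.010529750075999047 tool y [-0.    -0.003 -1.   ]
shift cm [0.11 0.03 0.03] turn u [0.001 0.001 0.021]
```

```bash
python3 -m jog '[255,-0.2,0,0,0,0,0, 255,-0.2,0,0,0,0,0]';  python3 -m jog '[255,-0.2,0,0,0,0,0, 255,-0.2,0,0,0,0,0]'; python3 look.py l
python3 -m jog '[255,1,0,0,0,0,0, 255,3,0,0,0,0,0, 255,3,-5,0,0,0,0, 255,3,-10,0,0,0,0, 255,6,-14,-6,0,0,0, 255,9,-18,-12,0,0,0, 255,11,-18,-18,0,0,0, 255,13,-18,-22,0,0,0, 255,15,-18,-26,0,0,0, 255,15,-18,-26,0,0,0, 255,15,-18,-26,0,0,0, 255,15,-18,-26,0,0,0]'; python3 look.py m
```

```text
clock: 22.78
position: [0.6266, -0.0072, 0.0153]
ee_rot: [-0.498, 0.501, -0.499, 0.502]
contact_force: [-1.4, -12.8, -1.9]
width: -0.0001
clock: 23.02
position: [0.6267, -0.0072, 0.0154]
ee_rot: [-0.497, 0.502, -0.498, 0.503]
contact_force: [-3.6, -18.1, -2.6]
width: -0.0003
scene blue panel fix mm [-48.1 -62.7] [60.  37.6] 88.4
top blue panel fix mm [-48.5 -41.2] [15.1 38. ] 86.3
clock: 24.62
position: [0.3673, -0.15, 0.1954]
ee_rot: [-0.499, 0.499, -0.501, 0.501]
contact_force: [-0.6, -0.7, -0.5]
width: -0.0
scene blue panel fix mm [-48.1 -62.7] [60.  37.6] 88.4
top blue panel fix mm [-49.2 -62.5] [38.6 57.8] 0.5
```

View pics/ms.png

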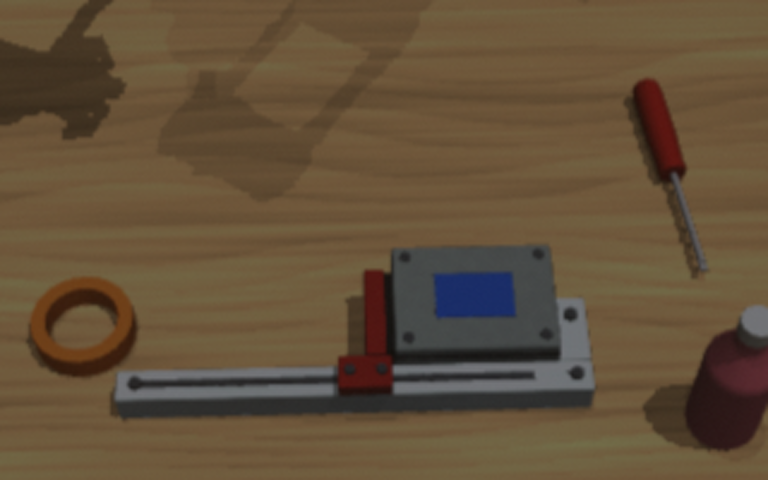

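View pics/mt.png

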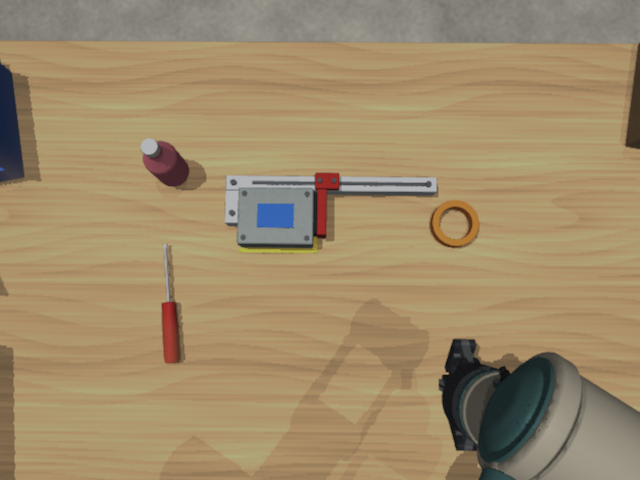

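Both views show the enclosure in the corner ((240-315, 188-247) in top) with the red jaw against its right end, and the bystanders at their original pixels. One last measurement of the lid and jaw.

```bash
python3 - <<'E'
from h import *
from plan import C,R2
d=get_image("top");im=d["color"];V=im.max(2).astype(int);S=V-im.min(2)
g=((S<25)&(V>115)&(V<150)).astype(np.uint8)*255|masks(im)["blue"]
g=cv2.morphologyEx(g,cv2.MORPH_OPEN,np.ones((5,5)));c=biggest(g[180:260,225:330])[:,0]+[225,180]
f=(ray(d,c,.05)-C)@R2*1000
r=cv2.minAreaRect(f.astype(np.float32));print("lid",r,f.min(0),f.max(0))
rm=masks(im)["red"];rm[:,:300]=0;rm[:,345:]=0
j=(ray(d,biggest(rm)[:,0],.045)-C)@R2*1000;a=j[(j[:,0]<-20)&(j[:,0]>-70)];print("arm y",a[:,1].min(),a[:,1].max())
s0=cv2.imread("pics/top0.png").astype(int);D=abs(s0-im.astype(int)).max(2)
for n,(x0,x1,y0,y1) in dict(bottle=(140,190,135,190),tape=(428,482,198,250),driver=(155,182,240,365)).items():print(n,D[y0:y1,x0:x1].max())
E
```

```text
lid ((-48.88401794433594, -62.1837158203125), (92.2729263305664, 120.92884063720703), 0.5156455636024475) [ -94.68040309 -122.94164309] [-2.31093387 -1.48986157]
arm y -145.8933574594218 -132.2569125241474
bottle 8
tape 9
driver 9
```

```bash
python3 -c "
from rig import *
print(sign_off(),get_state()['clock'])"
```

```text
the job is handed in; nothing more can be done
the job is handed in; nothing more can be done
```

The enclosure is seated in the corner of the fixture, with the red jaw pushed up against its right-hand end. I handed the job in at about 25 s on the clock.

**How it was done:** I only pushed. The open fingers squared the enclosure up and slid it to the left, then in against the back stop, then against the side stop. I pressed it on the back stop once more, then pushed the jaw with the fingers shut. The arm was retracted clear of everything before hand-in.

**Contact checks:** At each contact the fingers stopped moving while the force rose:

| Contact | Force |
|---|---|
| Back stop | 14 N |
| Side stop | 23 N |
| Jaw | 18 N |

**Position checks:** All values are in the fixture's frame, in mm.
- **Enclosure:** the last scene view put the lid panel's centre at (-48.1, -62.7), and the top view put the lid's centre at (-48.9, -62.2). The target is (-47.5, -62.5).
- **Angle:** the top view showed about 0.5° of turn. That is close to the limit of what I could measure, as my two readings of the fixture's own angle differed by about 0.35°.
- **Jaw:** its outer face measured y ≈ -146, against about -147 expected when it touches a seated enclosure.
- **Bystanders:** the bottle, tape roll and screwdriver look unchanged from the first top image.

**Disagreements:** The two camera views differ by about 1 mm in x, within the 2 mm calibration. An early rough reading put the side bar's outer end about 5 mm off its stated thickness. I took that for a rough pixel pick, and the side-stop contact later came where expected, to within about 2 mm.

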